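# Wedge the rocking bench scale

### The arm

A 6-joint arm with a two-finger parallel gripper is mounted at the origin on the work surface. World frame = base frame: x ahead of the robot, y to its left, z up, the work surface at z = 0. Lengths are in m, angles in rad, forces in N, time in s.
With the tool pointing down it reaches from about 0.25 to 0.775 m from the base axis. Payload 4 kg.
Tool frame: the origin (TCP) lies midway between the tips of the shut fingers; the grasp point (between the pads) lies 19 mm behind it; z points along the fingers, y is the direction in which the jaws open and shut (so a half turn about z gives the same grasp; the last joint's range is limited). The gripper opens to 94 mm and grips with 3 to 60 N. Pads are 16 mm wide; open, the fingers measure 119 mm over their backs; the gripper's body (75 mm by 177 mm) begins 78 mm behind the grasp point.
Start: joints at [1.025, 0.087, 1.371, -0, 1.684, -0.103], TCP at [0.236, 0.497, 0.169] pointing down, gripper open.
Joint ranges: [-3.1, 3.1], [-0.76, 2.03], [0.27, 2.55], [-1.08, 4.22], [0.17, 2.65], [-2.57, 2.57]. Speed limits (rad/s): [2.79, 2.79, 3.14, 3.14, 3.14, 3.14].

### API

Orientations are given as [roll, pitch, yaw] about the fixed x, y, z axes, in that order (R = Rz(yaw) Ry(pitch) Rx(roll)).
In Python, from bench import robot, cams gives the robot as it stands.
- The arm moves only by the tool step_arm, never from a script. Its argument "plan" is a list that holds one entry, the list of rows, each a list of 5 numbers: the shift along the world's x, y, z in mm, then the turn about the world's z in rad, then the opening in per cent of the stroke, from 0 (shut) to 100 (fully open). In form: [[[tx, ty, tz, turn, fingers], ...]]. A call has 1 to 8 rows; each row is the pose to reach, as a shift and turn from the pose commanded when the call began; what a row does not reach only later rows make up. A row lasts 1/12 s, in which the tool goes at most 41.7 mm and 7.16 degrees, less where a joint would pass 70% of its speed; a pose out of reach is approached as far as the arm can. A call with a gripper value outside its range is refused whole. The fingers move at their own pace and stop on an object; the grip force is fixed at half the most. Time passes only in rows, so rows that repeat a pose let the fingers close. It gives the time, the measured TCP pose, the force and the opening at its end, in the units of the state.
- robot.get_obs(): the state, without advancing time (a new reading comes with each control period).
- cams.snapshot(name): name is "scene" or "top" or "wrist"; returns a dict with "frame" (420x560x3 uint8, red, green, blue), "camera_matrix" (3x3 intrinsics, pixels), "k1" (the pictures are not rectified: a ray, as slopes to the right and down, at radius r is drawn at 1 + k1 r^2 times it, then the intrinsics apply), "origin" and "attitude" of the camera in the world; the wrist camera has in their place "T_tool_cam" (4x4, takes a point from camera to tool coordinates, whose origin is the TCP and whose axes are the flange's). Camera axes: x right, y down, z forward; pixel columns grow to the right and rows downward; lengths in m; the calibration is good to about 2 mm. A picture is of the moment at which its call begins: read the wrist's pose just before it. There is no depth.
- robot.close_job(): hands the job in, once; it reports no verdict.
The state is a dict: "time": time; "joint_positions": joint angles; "qvel": joint speeds; "joint_torque": joint torques, N m; "tool_pos": TCP position; "ee_rot": TCP orientation; "wrist_force": force on the tool from outside, world axes, zero at the start; "wrist_torque": the same for the moment, N m; "width": finger opening in m.
Only numpy, scipy, OpenCV 4.12 (cv2) and the standard library are available. Lean on these libraries where they do the work, as an engineer would, in place of code of your own. Each camera call takes 0.05 s, during which the arm holds its last target. There are 200 camera calls.

### The job

The bench scale rocks because the foot under one corner, near right as you face its display, is too short. Using only the outside of the fingers, slide the wooden wedge across the table, thin end first, under that foot until that corner no longer gives, without jacking the scale off level, shoving it out of place, picking anything up or disturbing the other things. Then press firmly down with the fingertips on the top plate over that corner, and finish while still pressing steadily, with the scale resting on the wedge, level and not giving.

Things in the scene. Friction and masses are not known exactly. Their poses are not given: they have to be found in the camera images.
- scale: Low cream bench scale, steel top plate, loose, about 2.5 kg. Plate 176 (x) x 216 (y) mm, its top 50 mm above the table; body 172 x 212 mm, underside at 14 mm. Origin at table level under its centre; x points from the display side (facing roughly the robot) to the rear, y left, z up. 28 mm rubber feet at x = +-68, y = +-88 mm: three domed, 14 mm tall, and the short one, flat.
- scale_corner (a point): On the top plate straight above the short foot's centre (scale x = -68, y = -88 mm), 50 mm above the table: where to press. Left alone the scale stands level on its three good feet; 2 to 3 N down here rocks it until the short foot meets the table.
- short_foot (a point): Where the short foot joins the body's underside, 14 mm above the table, on the foot's axis. The foot's lower end hangs an unknown 3 to 10 mm above the table. A wedge slides freely (under 1 N) until it fills this gap; then pushing on takes 5 N and more.
- wedge: Plain wooden wedge lying on the table in front of the short corner, 40 g, 90 mm long (x), 44 mm wide (y). Origin at the centre of its underside; its x axis points along it to the thin end. It rises evenly from 2 mm thick at the thin end to 14 mm at the heel.
- wedge_tip (a point): Middle of the wedge's thin end, on the underside, 45 mm along +x from the wedge's origin.
- wedge_heel (a point): Middle of the upright heel face of the wedge (14 mm high, 44 mm wide), 7 mm above the table, 45 mm along -x from the wedge's origin.
- bottle_a: Bystander: amber bottle with black cap, 33 mm diameter, 78 mm tall, right of the wedge. Origin under its centre.
- bottle_b: Bystander: another such amber bottle, left of the wedge.
- bottle_c: Bystander: a third such amber bottle, farther left.
- cream_jar: Bystander: white jar, 64 mm diameter, 55 mm tall, right of the scale. Origin under its centre.
- offcut: Bystander: flat wooden strip 90 x 44 x 12 mm, evenly thick (not the wedge), left of the scale. Origin under its centre.
- beaker: Bystander: small glass cup, 60 mm diameter, 60 mm tall, left of the scale. Origin under its centre.
Things that resemble listed ones, but are neither listed nor needed, are in the scene too. Leave any grey or yellow look-alike of the wedge alone.

How it is judged:
By the outcome, as a careful person would: the job done as asked, in the order asked, and still so for the second after the job is handed in, while the arm keeps its last pose, push and grip.
It also fails if it takes over 42 s, if anything falls off the work surface, if the arm or the gripper's body presses on something with over 40 N, if the wrist force passes 120 N, or if a joint passes its speed limit or range.

## Working session

There is one attempt and no reset: what is moved stays moved. The work goes in short steps, Python scripts to look and compute and a tool call to move; the robot and the scene stay as the last step left them, time stands still between calls to the robot, and variables do not carry over. Pictures are saved under pics/ and viewed, about 8 in all and at most 12, crops included, and the job is handed in when it is done.

Besides the shell and the picture viewer there is one more tool, called by a JSON object that holds its "method" and its "body", one argument or row to a line. step_arm: Moves the arm, as the interface text tells. Its arguments: {"type":"object","properties":{"plan":{"type":"array"}},"required":["plan"]}

```bash
mkdir -p pics; ls
cat > h.py <<'E'
import numpy as np, cv2
from bench import robot, cams
def snap(n,f):
    s=cams.snapshot(n); cv2.imwrite(f'pics/{f}.png',cv2.cvtColor(s['frame'],cv2.COLOR_RGB2BGR))
    np.save(f'pics/{f}.npy',s,allow_pickle=True); return s
def load(f): return np.load(f'pics/{f}.npy',allow_pickle=True).item()
def cast(s,uv,z,T=None):
    """pixels -> world points on plane z; T=(origin,R) of the camera"""
    K=np.array(s['camera_matrix']);uv=np.atleast_2d(uv).astype(float)
    d=(uv-K[:2,2])/[K[0,0],K[1,1]]; p=d.copy()
    for _ in range(20): p=d/(1+s['k1']*(p**2).sum(1,keepdims=True))
    o,R=T if T else (np.array(s['origin']),np.array(s['attitude']))
    r=np.c_[p,np.ones(len(p))]@R.T
    return o+r*((z-o[2])/r[:,2])[:,None]
E
python3 - <<'E'
from h import *
o=robot.get_obs(); print(o)
for n in('top','scene'):
    s=snap(n,n+'0'); print({k:v for k,v in s.items() if k!='frame'})
E
```

```text
pics
{'time': 0.0, 'joint_positions': array([ 1.02490557e+00,  8.79393800e-02,  1.37224908e+00,  2.43189622e-06,
        1.68360091e+00, -1.03136699e-01]), 'qvel': array([ 0.00031511, -0.00090097, -0.00023897,  0.000188  ,  0.00024097,
       -0.0008878 ]), 'joint_torque': array([-2.72306686e-03, -3.40197015e+01, -3.02417600e+01,  7.12662097e-02,
        3.33180896e-02, -1.31437546e-04]), 'tool_pos': array([0.23532826, 0.49641359, 0.16791544]), 'ee_rot': array([-3.13940786e+00, -2.28564700e-04,  2.69883862e+00]), 'wrist_force': array([0.28920704, 0.98723517, 0.05390338]), 'wrist_torque': array([-0.02323681, -0.01938263,  0.00495206]), 'width': 0.09424114275296644}
{'camera_matrix': array([[522.01857263,   0.        , 287.10168087],
       [  0.        , 522.01857263, 198.21459102],
       [  0.        ,   0.        ,   1.        ]]), 'k1': 0.04094284363474962, 'origin': array([0.44841107, 0.05737557, 1.04692585]), 'attitude': array([-3.00141461, -0.01989407, -1.58002195])}
{'camera_matrix': array([[498.78050517,   0.        , 284.93551714],
       [  0.        , 498.78050517, 216.22087553],
       [  0.        ,   0.        ,   1.        ]]), 'k1': -0.04816896880397691, 'origin': array([ 1.11176712, -0.16301254,  0.73454333]), 'attitude': array([-2.44860244,  0.01141794,  1.17666023])}
```

Run:
```python
s=open('h.py').read()
s=s.replace("np.array(s['attitude']))","Rot.from_euler('xyz',s['attitude']).as_matrix())").replace("import numpy as np, cv2","import numpy as np, cv2\nfrom scipy.spatial.transform import Rotation as Rot")
open('h.py','w').write(s)
```

```text
(no output)
```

View pics/top0.png

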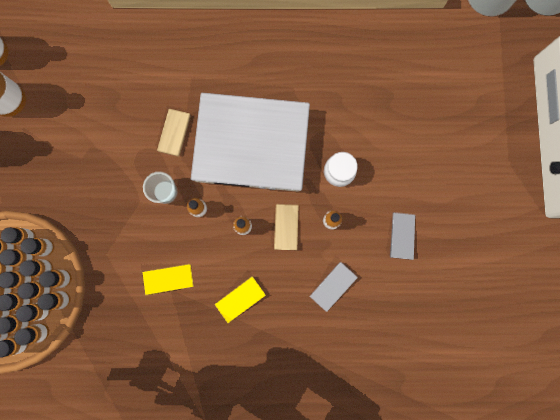

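View pics/scene0.png

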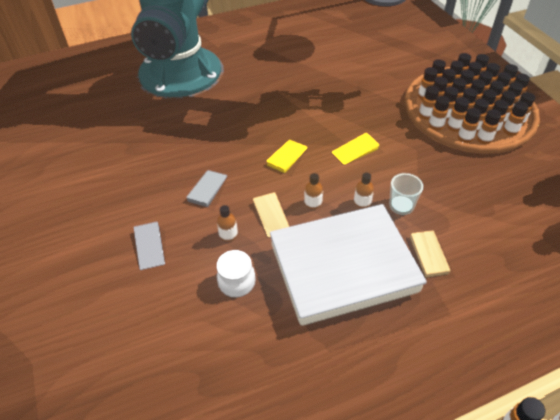

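Top view: plate corners are near (200,95), (309,102), (302,190) and (192,182). The wedge is at (287,227), between bottle_b (242,227) and bottle_a (332,220), with the thin end presumably towards the scale.

Run:
```python
from h import *
s=load('top0'); f=s['frame']; hsv=cv2.cvtColor(f,cv2.COLOR_RGB2HSV)
def big(m,box):
    x0,y0,x1,y1=box; z=np.zeros_like(m); z[y0:y1,x0:x1]=m[y0:y1,x0:x1]
    c=max(cv2.findContours(z,cv2.RETR_EXTERNAL,cv2.CHAIN_APPROX_NONE)[0],key=cv2.contourArea); return c[:,0]
pm=((hsv[...,1]<50)&(hsv[...,2]>130)).astype(np.uint8)
c=big(pm,(180,80,318,200)); b=cv2.boxPoints(cv2.minAreaRect(c)); w=cast(s,b,.05)
print('plate px',b.round(1).tolist()); print(w.round(4), np.linalg.norm(np.diff(w,axis=0),axis=1), w.mean(0))
print('wedge col',hsv[227,287],hsv[215,287],hsv[245,287])
wm=((hsv[...,0]>10)&(hsv[...,0]<28)&(hsv[...,2]>140)&(hsv[...,1]<150)).astype(np.uint8)
c=big(wm,(262,195,312,260)); b=cv2.boxPoints(cv2.minAreaRect(c)); w=cast(s,b,.008)
print('wedge px',b.round(1).tolist()); print(w.round(4),np.linalg.norm(np.diff(w,axis=0),axis=1), w.mean(0))
dk=(hsv[...,2]<50).astype(np.uint8)
for n,box in(('a',(318,205,345,232)),('b',(230,212,256,240)),('c',(184,195,210,220))):
    try: q=big(dk,box); m=q.mean(0); print(n,m,cv2.contourArea(q),cast(s,m,.078))
    except Exception as e: print(n,e)
q=big(pm,(322,150,362,188));m=q.mean(0);print('jar',m,cast(s,m,.055))
im=cv2.resize(f[80:270,160:370],None,fx=3.6,fy=3.0,interpolation=cv2.INTER_CUBIC);im=cv2.resize(f[80:270,160:370],None,fx=3,fy=3,interpolation=cv2.INTER_CUBIC)
cv2.imwrite('pics/crop1.png',im[...,::-1])
```

```text
plate px [[190.10000610351562, 180.60000610351562], [198.5, 91.80000305175781], [309.6000061035156, 102.30000305175781], [301.1000061035156, 191.1999969482422]]
[[ 0.6245  0.223   0.05  ]
 [ 0.8022  0.2091  0.05  ]
 [ 0.7803 -0.01    0.05  ]
 [ 0.6025  0.009   0.05  ]] [0.17827089 0.22020712 0.17873916] [0.70235776 0.10776416 0.05      ]
wedge col [ 19  86 222] [ 20  89 215] [ 20  90 225]
wedge px [[262.0, 197.0], [298.0, 197.0], [298.0, 249.0], [262.0, 249.0]]
[[0.5976 0.0858 0.008 ]
 [0.5972 0.0134 0.008 ]
 [0.493  0.0147 0.008 ]
 [0.4936 0.086  0.008 ]] [0.07236524 0.10418064 0.07133499] [0.54534593 0.04996153 0.008     ]
a max() iterable argument is empty
b [244. 224.] 0.0 [[0.53710212 0.11738603 0.078     ]]
c [196.18181818 204.72727273] 1.5 [[0.57380938 0.20634144 0.078     ]]
jar [340.38297872 168.92553191] [[ 0.64486281 -0.06743724  0.055     ]]
```

View pics/crop1.png

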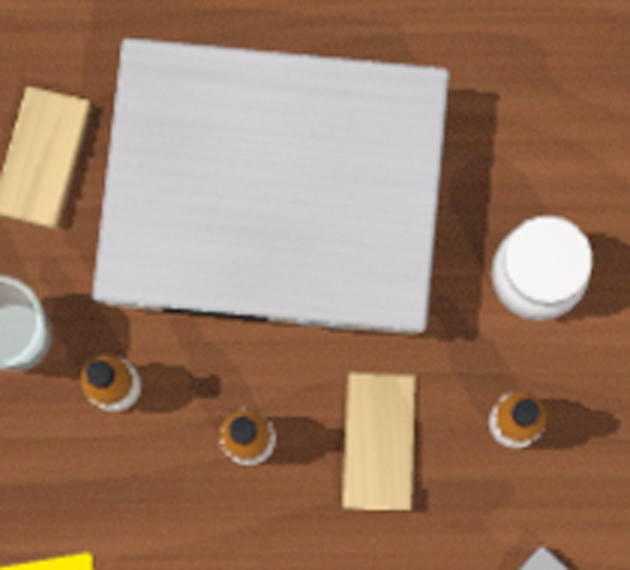

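Run:
```python
from h import *
s=load('top0'); f=s['frame']; hsv=cv2.cvtColor(f,cv2.COLOR_RGB2HSV)
m=((hsv[...,0]>14)&(hsv[...,0]<28)&(hsv[...,2]>160)&(hsv[...,1]<125)).astype(np.uint8)
z=np.zeros_like(m); z[200:256,270:304]=m[200:256,270:304]
c=max(cv2.findContours(z,cv2.RETR_EXTERNAL,cv2.CHAIN_APPROX_NONE)[0],key=cv2.contourArea)
b=cv2.boxPoints(cv2.minAreaRect(c)); 
b=b[np.lexsort((b[:,0],b[:,1]))]
print(b); tip=cast(s,b[:2],.002); heel=cast(s,b[2:],.014)
print('tip',tip,'heel',heel, 'wt',np.ptp(tip[:,1]),np.ptp(heel[:,1]))
t=tip.mean(0);h=heel.mean(0);d=t-h;print('tip',t,'heel',h,'len',np.linalg.norm(d[:2]),'yaw',np.degrees(np.arctan2(d[1],d[0])))
cor=cast(s,[[201,93.5],[308.7,103],[301.3,190],[191.3,180.5]],.05)[:,:2]; ce=cor.mean(0)
# from crop: (123,40),(447,69),(425,331),(94,301)
y1=cor[0]-cor[3]; y2=cor[1]-cor[2]; a=np.arctan2(*(y1+y2)[::-1]); l=(cor[0]-cor[1]+cor[3]-cor[2]); a2=np.arctan2(-l[0],l[1])
print('scale',ce,np.degrees([a,a2]),np.linalg.norm(y1),np.linalg.norm(y2),np.linalg.norm(l)/2)
A=(a+a2)/2;R=np.array([[np.cos(A),-np.sin(A)],[np.sin(A),np.cos(A)]])
print('foot',ce+R@[-.068,-.088],'front R corner',ce+R@[-.086,-.106], 'dir',R[:,0])
print('caps',cast(s,[[335.3,217.3],[241,223.3]],.078)); print('bases low',cast(s,[[332,229],[243,235]],.0))
s2=load('scene0')
print('scene caps',cast(s2,[[224.5,209],[314,178]],.078))
```

```text
[[274. 204.]
 [297. 204.]
 [274. 249.]
 [297. 249.]]
tip [[0.58406623 0.06177415 0.002     ]
 [0.58375763 0.01534093 0.002     ]] heel [[0.49313222 0.06222502 0.014     ]
 [0.49275191 0.01689354 0.014     ]] wt 0.04643321608754884 0.04533148781941128
tip [0.58391193 0.03855754 0.002     ] heel [0.49294206 0.03955928 0.014     ] len 0.09097537903170158 yaw -0.6309008312340301
scale [0.70173777 0.10632348] [-5.47444948 -5.32116665] 0.17481804284101785 0.174941062369461 0.21319903219942057
foot [0.62576113 0.02511049] front R corner [0.60614769 0.00888357] dir [ 0.99556556 -0.09407023]
caps [[ 0.54839311 -0.05287965  0.078     ]
 [ 0.53844964  0.12295265  0.078     ]]
bases low [[ 0.53284681 -0.0545758   0.        ]
 [ 0.52218082  0.12415498  0.        ]]
scene caps [[ 0.54921319 -0.05082168  0.078     ]
 [ 0.5425451   0.1231053   0.078     ]]
```

Wedge tip is about (0.584, 0.0385), with a 91 mm length and 45 mm width that match the sizes given. The scale is at (0.702, 0.106), yaw -5.4°, and the foot is at about (0.626, 0.025). The caps agree in both views. I'll move over the wedge, shut the fingers and look.

{"method": "step_arm", "body": {
  "plan": [
    [[265,-410,0,0.35,0],[265,-410,0,0.35,0],[265,-410,0,0.35,0],[265,-410,0,0.35,0],[265,-410,0,0.35,0],[265,-410,0,0.35,0],[265,-410,0,0.35,0],[265,-410,0,0.35,0]]
  ]
}}

```text
time: 0.77
tool_pos: [0.412, 0.2231, 0.1688]
ee_rot: [3.142, -0.0, 3.049]
wrist_force: [0.0, 0.6, -0.6]
width: 0.044
```

{"method": "step_arm", "body": {
  "plan": [
    [[80,-130,0,0,0],[80,-130,0,0,0],[80,-130,0,0,0],[80,-130,0,0,0],[80,-130,0,0,0],[80,-130,0,0,0]]
  ]
}}

```text
time: 1.27
tool_pos: [0.4916, 0.0939, 0.1683]
ee_rot: [3.141, -0.002, 3.046]
wrist_force: [-0.6, 0.8, -0.4]
width: 0.0045
```

Run:
```python
from h import *
o=robot.get_obs(); print(o['time'],o['tool_pos'],o['ee_rot'],o['width'],o['wrist_force'])
s=snap('wrist','w1'); s['tp']=o['tool_pos']; s['er']=o['ee_rot']; np.save('pics/w1.npy',s,allow_pickle=True); print(s['T_tool_cam'],s['camera_matrix'],s['k1'])
```

```text
1.2667 [0.49164353 0.09387699 0.1682645 ] [ 3.14136139e+00 -2.00585461e-03  3.04560417e+00] 0.00448327046118556 [-0.5771406   0.78046733 -0.39008178]
[[ 2.25983302e-04 -9.73997750e-01 -2.26557569e-01  6.50732581e-02]
 [ 9.99999806e-01  8.85827809e-05  6.16637215e-04 -6.97871851e-05]
 [-5.80534161e-04 -2.26557665e-01  9.73997581e-01 -2.15585677e-01]
 [ 0.00000000e+00  0.00000000e+00  0.00000000e+00  1.00000000e+00]] [[309.44889105   0.         277.34478782]
 [  0.         309.44889105 214.13394758]
 [  0.           0.           1.        ]] -0.054420544037441926
```

View pics/w1.png

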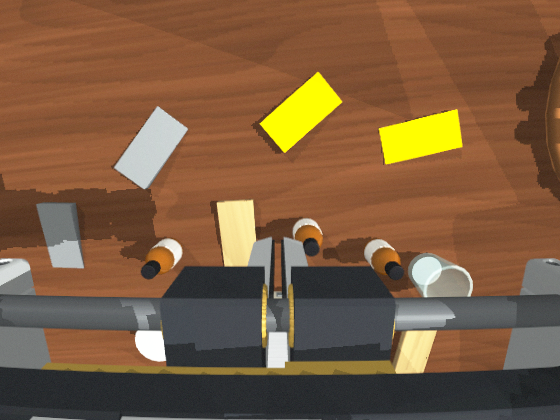

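Wrist view: the wedge heel is at (219–253, 200), with bottle_b at (307,235) and bottle_a at (162,258). I'll enlarge it to confirm which end is thick.

Run:
```python
from h import *
a=cv2.resize(load('w1')['frame'][190:280,200:270],(350,450),interpolation=cv2.INTER_CUBIC)
b=cv2.resize(load('scene0')['frame'][180:250,240:300],(386,450),interpolation=cv2.INTER_CUBIC)
cv2.imwrite('pics/crop2.png',np.hstack([a,b])[...,::-1])
s=load('w1'); R=Rot.from_euler('xyz',s['er']).as_matrix();T=s['T_tool_cam']
C=(s['tp']+R@T[:3,3],R@T[:3,:3]);print('cam',C[0])
for z in(0,.002,.014):print(z,cast(s,[[218,201],[253,201],[222,266]],z,C).round(4).tolist())
```

```text
cam [0.42728893 0.09995313 0.38398025]
0 [[0.4913, 0.0188, 0.0], [0.4956, 0.0629, 0.0], [0.5788, 0.0118, 0.0]]
0.002 [[0.4909, 0.0192, 0.002], [0.4952, 0.063, 0.002], [0.578, 0.0123, 0.002]]
0.014 [[0.4889, 0.0218, 0.014], [0.4931, 0.0642, 0.014], [0.5733, 0.015, 0.014]]
```

View pics/crop2.png

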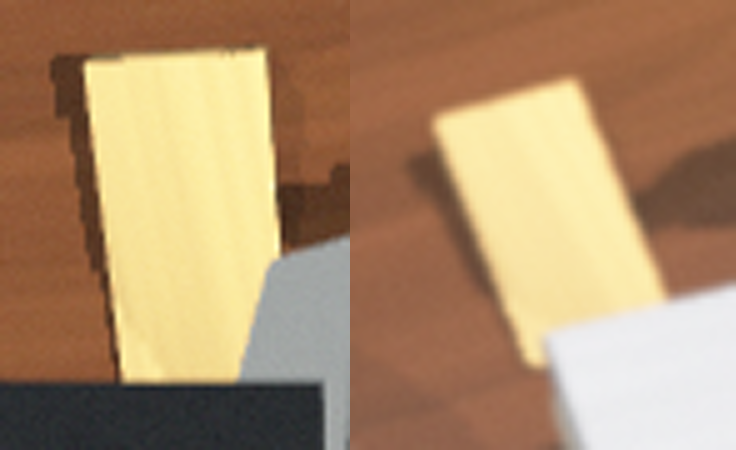

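The shadow on the left tapers from the heel (near the robot) to the tip (towards the scale), so the thin end already faces the foot. Next I go down behind the heel with the fingers slightly open, about 40 mm over their backs.

{"method": "step_arm", "body": {
  "plan": [
    [[-32,-54,0,0,16],[-32,-54,-20,0,16],[-32,-54,-60,0,16],[-32,-54,-100,0,16],[-32,-54,-130,0,16],[-32,-54,-130,0,16],[-32,-54,-130,0,16]]
  ]
}}

```text
time: 1.9
tool_pos: [0.4577, 0.0424, 0.038]
ee_rot: [3.141, -0.004, 3.051]
wrist_force: [-0.1, 0.3, 0.7]
width: 0.0148
```

Run:
```python
from h import *
o=robot.get_obs(); print(o['time'],o['tool_pos'],o['ee_rot'],o['width'],o['wrist_force'])
```

```text
1.9 [0.45766219 0.04237169 0.03801051] [ 3.1414304  -0.00408024  3.05096459] 0.01482977771239622 [-0.14547841  0.33507938  0.67157124]
```

{"method": "step_arm", "body": {
  "plan": [
    [[0,-1,-20,0,16],[0,-1,-32,0,16],[0,-1,-32,0,16],[6,-1,-32,0,16],[12,-1,-32,0,16],[16,-1,-32,0,16],[16,-1,-32,0,16]]
  ]
}}

```text
time: 2.48
tool_pos: [0.4781, 0.0401, 0.0089]
ee_rot: [3.141, 0.004, 3.049]
wrist_force: [0.5, 0.5, -0.3]
width: 0.0147
```

Run:
```python
from h import *
o=robot.get_obs(); print(o['time'],o['tool_pos'],o['wrist_force'],o['wrist_torque'])
s=snap('wrist','w2'); s['tp']=o['tool_pos']; s['er']=o['ee_rot']; np.save('pics/w2.npy',s,allow_pickle=True)
```

```text
2.4833 [0.4780823  0.04006808 0.00892846] [ 0.45141119  0.47110118 -0.29718615] [ 0.03070772 -0.01490272 -0.02910201]
```

View pics/w2.png

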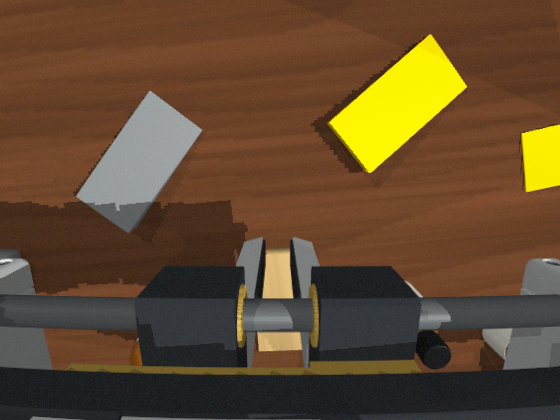

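The wedge shows between the two fingers at (278,260), centred, and the tips are just behind the heel. Now I push obliquely forward and a little right.

{"method": "step_arm", "body": {
  "plan": [
    [[4,0,-3,0,16],[8,0,-3,0,16],[13,-1,-3,0,16],[18,-3,-3,0,16],[23,-5,-3,0,16],[28,-7,-3,0,16],[32,-8,-3,0,16],[32,-8,-3,0,16]]
  ]
}}

```text
time: 3.2
tool_pos: [0.5086, 0.0316, 0.0042]
ee_rot: [3.142, 0.0, 3.048]
wrist_force: [0.9, 0.0, -0.4]
width: 0.015
```

Run:
```python
from h import *
o=robot.get_obs(); print(o['time'],o['tool_pos'],o['wrist_force'],o['wrist_torque'],o['width'])
s=snap('scene','s2'); t=snap('top','t2')
a=cv2.resize(s['frame'][150:300,190:330],(560,600),interpolation=cv2.INTER_CUBIC)
b=cv2.resize(t['frame'][170:270,260:300],(240,600),interpolation=cv2.INTER_CUBIC)
cv2.imwrite('pics/crop3.png',np.hstack([a,b])[...,::-1])
```

```text
3.2 [0.50855162 0.03163788 0.0041511 ] [ 0.90627365  0.03544497 -0.37986697] [ 0.02517093  0.01755847 -0.0255568 ] 0.014971829653240393
```

View pics/crop3.png

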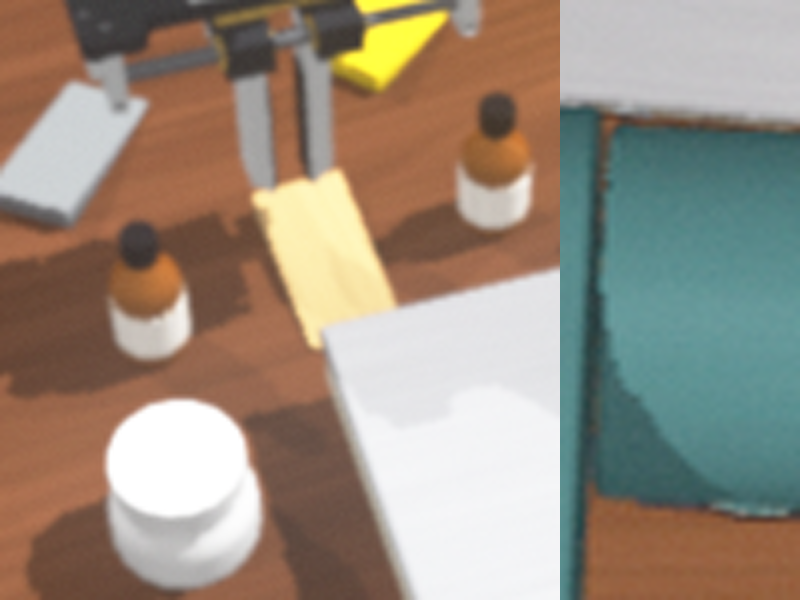

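Run:
```python
from h import *
s=load('s2')
print('tip R',cast(s,[[269,236.5]],.001),'heelR,L',cast(s,[[254,198.5],[276.3,192.5]],.014))
print('right edge low',cast(s,[[254.5,202],[269,236.5]],.0)); print('plate corner',cast(s,[[271.5,233]],.05))
s0=load('scene0'); b=s0['frame']
for k in('scene0','s2'):
    h=cv2.cvtColor(load(k)['frame'],cv2.COLOR_RGB2HSV); m=((h[...,1]<40)&(h[...,2]>150)).astype(np.uint8); m[:,:262]=0;m[:200]=0
    c=max(cv2.findContours(m,0,1)[0],key=cv2.contourArea); print(k,cv2.contourArea(c),cv2.boundingRect(c),cv2.boxPoints(cv2.minAreaRect(c)).round(1).tolist(), c[c[:,0,0].argmin()])
```

```text
tip R [[0.57955194 0.01732602 0.001     ]] heelR,L [[0.49138268 0.02118253 0.014     ]
 [0.49380989 0.06679075 0.014     ]]
right edge low [[0.48835726 0.0224678  0.        ]
 [0.5788264  0.01757187 0.        ]]
plate corner [[0.60968834 0.01206767 0.05      ]]
scene0 11962.0 (270, 204, 156, 120) [[268.5, 231.6999969482422], [401.20001220703125, 194.10000610351562], [428.0, 288.6000061035156], [295.29998779296875, 326.20001220703125]] [[270 232]]
s2 11971.5 (270, 204, 156, 120) [[268.79998779296875, 231.6999969482422], [401.1000061035156, 194.39999389648438], [427.79998779296875, 289.1000061035156], [295.6000061035156, 326.3999938964844]] [[270 233]]
```

Run:
```python
from h import *
s=load('w2'); T=s['T_tool_cam']
def C(s):
    R=Rot.from_euler('xyz',s['er']).as_matrix(); return (s['tp']+R@T[:3,3],R@T[:3,:3])
print('w2 heel top',cast(s,[[278,248]],.014,C(s)),'fingertips on z=.009',cast(s,[[255,240],[300,240]],.009,C(s)))
o=robot.get_obs(); print(o['tool_pos'],o['joint_positions'])
s=snap('wrist','w3'); s['tp']=o['tool_pos']; s['er']=o['ee_rot']; np.save('pics/w3.npy',s,allow_pickle=True)
h=cv2.cvtColor(s['frame'],cv2.COLOR_RGB2HSV)
m=((h[...,0]>14)&(h[...,0]<28)&(h[...,2]>150)&(h[...,1]<140))
for u in(274,278,282): r=np.where(m[225:270,u])[0]; print(u,(r+225)[[0,-1]] if len(r) else None)
r=np.where(m[225:270,278])[0]
if len(r): print('w3 heel',cast(s,[[278,r[0]+225]],.014,C(s)))
a=cv2.resize(s['frame'][200:300,220:340],(480,400),interpolation=cv2.INTER_CUBIC)
b=cv2.resize(load('s2')['frame'][130:230,220:300],(320,400),interpolation=cv2.INTER_CUBIC)
cv2.imwrite('pics/crop4.png',np.hstack([a,b])[...,::-1])
```

```text
w2 heel top [[0.48691591 0.03978656 0.014     ]] fingertips on z=.009 [[0.48100003 0.02349229 0.009     ]
 [0.48403992 0.05619065 0.009     ]]
[0.50767501 0.03194183 0.00404423] [-4.88039646e-02  9.02933678e-02  1.70339825e+00  1.86791200e-04
  1.34828845e+00 -1.52659514e+00]
274 [225 269]
278 [225 269]
282 [225 269]
w3 heel [[0.49819994 0.03333875 0.014     ]]
```

View pics/crop4.png

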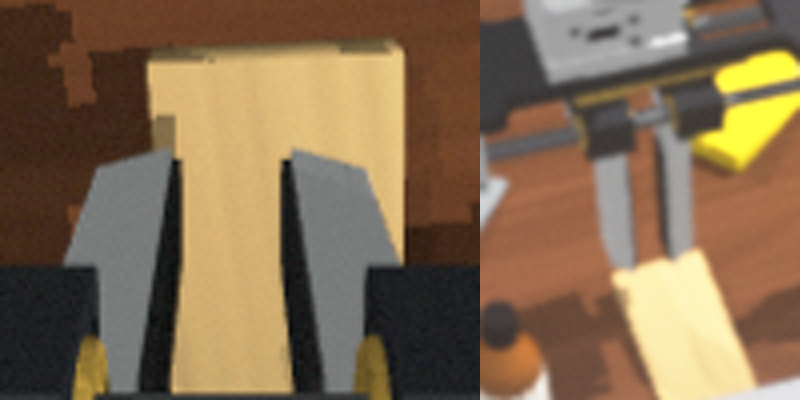

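The fingers are over the wedge, not behind it, with almost no force. The wedge hasn't moved in the scene camera (the heel corner is still near (254,198)). So the true fingertips are higher than the reported z of 4 mm. I'll back off and feel for the table behind the heel.

{"method": "step_arm", "body": {
  "plan": [
    [[0,0,15,0,16],[0,0,25,0,16],[-25,5,25,0,16],[-50,10,25,0,16],[-50,10,25,0,16],[-50,10,15,0,16],[-50,10,5,0,16],[-50,10,0,0,16]]
  ]
}}

```text
time: 4.02
tool_pos: [0.4574, 0.0419, 0.0026]
ee_rot: [-3.142, -0.001, 3.049]
wrist_force: [0.3, -0.4, 0.2]
width: 0.0149
```

{"method": "step_arm", "body": {
  "plan": [
    [[0,0,-2,0,16],[0,0,-3,0,16],[0,0,-4,0,16],[0,0,-5,0,16],[0,0,-5,0,16]]
  ]
}}

```text
time: 4.43
tool_pos: [0.4579, 0.0419, -0.0009]
ee_rot: [3.142, 0.0, 3.049]
wrist_force: [1.0, -0.4, -0.3]
width: 0.015
```

Run:
```python
from h import *
o=robot.get_obs(); print(o['time'],o['tool_pos'],o['wrist_force'],o['joint_torque'])
import itertools
s=load('s2'); K=s['camera_matrix']; Rc=Rot.from_euler('xyz',s['attitude']).as_matrix()
for P in([.508,.032,.004],[.516,.012,.004],[.508,.032,.02],[.516,.012,.02],[.4914,.021,.014]):
    q=Rc.T@(np.array(P)-s['origin']); p=q[:2]/q[2]; p=p*(1+s['k1']*(p@p)); print(P,p*K[0,0]+K[:2,2])
```

```text
4.4333 [ 0.45786724  0.04192686 -0.0008963 ] [ 1.00921906 -0.35031124 -0.25657423] [-1.33042177e-02 -2.68591154e+01 -2.75229120e+01 -1.10057933e-02
  4.75306890e-02 -1.18406251e-04]
[0.508, 0.032, 0.004] [262.51449496 206.18219972]
[0.516, 0.012, 0.004] [254.27174078 212.18249944]
[0.508, 0.032, 0.02] [262.13045945 200.71074875]
[0.516, 0.012, 0.02] [253.77637881 206.73434872]
[0.4914, 0.021, 0.014] [253.91474639 198.53382768]
```

Still no contact at a reading of -0.9 mm, and the projection of the tips in the scene view also says they are about 25 mm higher than reported. I'll continue the guarded descent.

{"method": "step_arm", "body": {
  "plan": [
    [[0,0,-2,0,16],[0,0,-4,0,16],[0,0,-6,0,16],[0,0,-8,0,16],[0,0,-10,0,16],[0,0,-10,0,16]]
  ]
}}

```text
time: 4.93
tool_pos: [0.4572, 0.042, -0.0114]
ee_rot: [3.142, -0.001, 3.049]
wrist_force: [-0.3, -0.1, 0.1]
width: 0.0147
```

{"method": "step_arm", "body": {
  "plan": [
    [[0,0,-1,0,16],[0,0,-2,0,16],[0,0,-3,0,16],[0,0,-4,0,16],[0,0,-5,0,16],[0,0,-5,0,16]]
  ]
}}

```text
time: 5.43
tool_pos: [0.4574, 0.042, -0.0161]
ee_rot: [3.142, -0.0, 3.049]
wrist_force: [-0.4, 0.2, 0.7]
width: 0.0147
```

Run:
```python
from h import *
o=robot.get_obs(); print(o['time'],o['tool_pos'],o['wrist_force'])
s=snap('wrist','w5'); t=snap('scene','s5')
a=cv2.resize(s['frame'][190:290,210:350],(448,320),interpolation=cv2.INTER_CUBIC)
b=cv2.resize(t['frame'][150:250,220:300],(352,440),interpolation=cv2.INTER_CUBIC)
c=np.zeros((440,800,3),np.uint8); c[:320,:448]=a; c[:,448:]=b
cv2.imwrite('pics/crop5.png',c[...,::-1])
```

```text
5.4333 [ 0.45742921  0.04202188 -0.01609162] [-0.392917    0.20653618  0.65539151]
```

View pics/crop5.png

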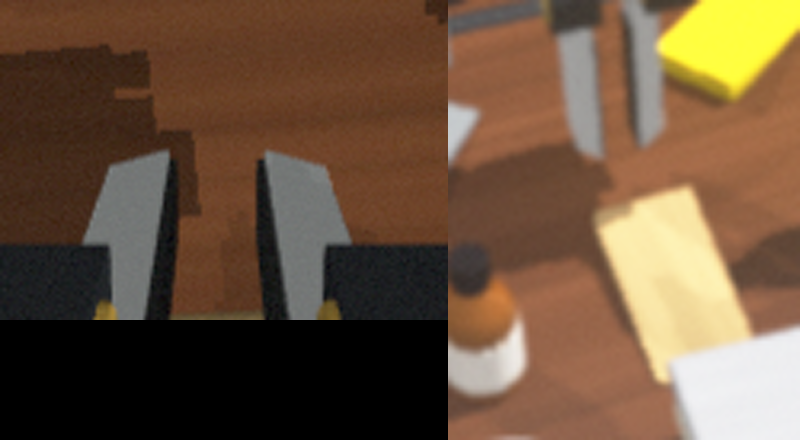

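Both fingertips hang free behind the heel, at (252,186) and (266,183) in the scene view, with the heel corner at (256,198). I'll cast them to get their true height.

Run:
```python
from h import *
s=load('s5')
for z in (0,.005,.01,.015,.02): print(z,cast(s,[[252.3,186.4],[265.9,183]],z).round(4).tolist())
```

```text
0 [[0.4473, 0.033, 0.0], [0.4493, 0.0616, 0.0]]
0.005 [[0.4518, 0.0316, 0.005], [0.4538, 0.0601, 0.005]]
0.01 [[0.4563, 0.0303, 0.01], [0.4583, 0.0585, 0.01]]
0.015 [[0.4608, 0.029, 0.015], [0.4628, 0.057, 0.015]]
0.02 [[0.4654, 0.0276, 0.02], [0.4673, 0.0555, 0.02]]
```

{"method": "step_arm", "body": {
  "plan": [
    [[0,0,-1,0,16],[0,0,-2,0,16],[0,0,-3,0,16],[0,0,-4,0,16],[0,0,-5,0,16],[0,0,-5,0,16]]
  ]
}}

```text
time: 6.03
tool_pos: [0.4574, 0.042, -0.0212]
ee_rot: [3.142, -0.001, 3.049]
wrist_force: [-0.1, -0.3, -0.1]
width: 0.0149
```

{"method": "step_arm", "body": {
  "plan": [
    [[0,0,-1,0,16],[0,0,-2,0,16],[0,0,-3,0,16],[0,0,-4,0,16],[0,0,-4,0,16]]
  ]
}}

```text
time: 6.45
tool_pos: [0.4574, 0.042, -0.0251]
ee_rot: [3.142, -0.0, 3.049]
wrist_force: [0.6, 0.4, 0.1]
width: 0.0149
```

{"method": "step_arm", "body": {
  "plan": [
    [[0,0,-1,0,16],[0,0,-2,0,16],[0,0,-3,0,16],[0,0,-3,0,16]]
  ]
}}

```text
time: 6.78
tool_pos: [0.4574, 0.042, -0.0281]
ee_rot: [3.142, -0.0, 3.049]
wrist_force: [-0.1, 0.2, 0.4]
width: 0.0149
```

{"method": "step_arm", "body": {
  "plan": [
    [[0,0,-1,0,16],[0,0,-2,0,16],[0,0,-3,0,16],[0,0,-3,0,16]]
  ]
}}

```text
time: 7.12
tool_pos: [0.4574, 0.042, -0.0311]
ee_rot: [3.142, -0.0, 3.049]
wrist_force: [0.4, 0.3, -0.4]
width: 0.0147
```

{"method": "step_arm", "body": {
  "plan": [
    [[0,0,-1,0,16],[0,0,-2,0,16],[0,0,-3,0,16],[0,0,-3,0,16]]
  ]
}}

```text
time: 7.45
tool_pos: [0.4574, 0.042, -0.0341]
ee_rot: [3.141, -0.0, 3.049]
wrist_force: [-0.4, 0.8, 0.3]
width: 0.015
```

Run:
```python
from h import *
t=snap('scene','s6')
for k in('s5','s6'):
    f=load(k)['frame']; h=cv2.cvtColor(f,cv2.COLOR_RGB2HSV); m=((h[...,1]<45)&(h[...,2]>90)).astype(np.uint8); m[:160]=0;m[205:]=0;m[:,:240]=0;m[:,275:]=0
    for c in cv2.findContours(m,0,1)[0]:
        if cv2.contourArea(c)>15:
            b=c[c[:,0,1].argmax()][0]; print(k,cv2.contourArea(c),cv2.boundingRect(c),b,[cast(load(k),[b],z)[0].round(4).tolist() for z in(0,.005,.015)])
```

```text
s5 98.0 (262, 160, 7, 23) [264 182] [[0.4452, 0.0591, -0.0], [0.4497, 0.0576, 0.005], [0.4588, 0.0545, 0.015]]
s5 143.0 (246, 160, 9, 25) [252 184] [[0.4408, 0.0347, 0.0], [0.4453, 0.0334, 0.005], [0.4545, 0.0307, 0.015]]
s6 165.0 (246, 163, 10, 29) [253 191] [[0.4597, 0.0299, 0.0], [0.4641, 0.0286, 0.005], [0.473, 0.026, 0.015]]
s6 137.0 (261, 160, 8, 29) [264 188] [[0.4607, 0.0531, 0.0], [0.4651, 0.0516, 0.005], [0.474, 0.0487, 0.015]]
```

The tips are now 0–6 mm above the table at about x 0.46. That's low enough for the 14 mm heel, so I'll approach and push.

{"method": "step_arm", "body": {
  "plan": [
    [[8,0,0,0,16],[16,-1,0,0,16],[22,-1,0,0,16],[27,-2,0,0,16],[32,-3,0,0,16],[37,-5,0,0,16],[40,-6,0,0,16],[40,-6,0,0,16]]
  ]
}}

```text
time: 8.17
tool_pos: [0.4984, 0.0357, -0.0339]
ee_rot: [-3.142, 0.0, 3.048]
wrist_force: [0.3, 0.5, 0.8]
width: 0.0151
```

Run:
```python
from h import *
o=robot.get_obs(); print(o['time'],o['tool_pos'],o['wrist_force'],o['wrist_torque'])
s=snap('scene','s7'); w=snap('wrist','w7')
a=cv2.resize(s['frame'][150:300,190:330],(560,600),interpolation=cv2.INTER_CUBIC)
b=cv2.resize(w['frame'][190:290,245:305],(240,400),interpolation=cv2.INTER_CUBIC)
c=np.zeros((600,800,3),np.uint8); c[:,:560]=a; c[:400,560:]=b
cv2.imwrite('pics/crop7.png',c[...,::-1])
```

```text
8.1667 [ 0.49841701  0.03568283 -0.03387123] [0.34427064 0.48296178 0.75841394] [-0.02058543  0.01004627  0.00717948]
```

View pics/crop7.png

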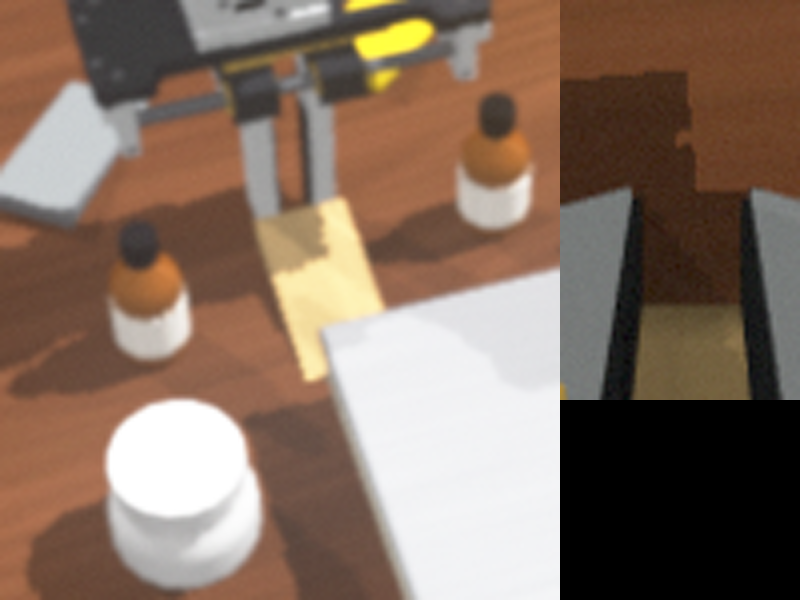

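Now it works: the fingers are behind the heel and the wedge has moved. The tip's right corner is at (266.5,245) and the heel's top corners are at (254.3,205) and (277,199.5).

Run:
```python
from h import *
s=load('s7')
t=cast(s,[[266.5,245]],.001)[0]; h=cast(s,[[254.3,205],[277,199.5]],.014)
print(t,h, 'heel mid',h.mean(0)); d=(h[1]-h[0])[:2]; print('width',np.hypot(*d),'yaw',np.degrees(np.arctan2(-d[0],d[1])))
e=t[:2]-h[0,:2]; print('edge len',np.hypot(*e),'yaw',np.degrees(np.arctan2(e[1],e[0])))
# plate near-right corner & fine edges in scene
c=cast(s,[[271,232.3],[401,194.4]],.05); print('plate front corners',c)
d=(c[1]-c[0])[:2]; u=d/np.hypot(*d); x=np.array([u[1],-u[0]]); print('len',np.hypot(*d),'foot',c[0,:2]+.02*x+.02*u,'yaw',np.degrees(np.arctan2(x[1],x[0])))
print('tip mid from edge',t[:2]+.022*u)
```

```text
[0.59593691 0.00599439 0.001     ] [[0.50727146 0.01591677 0.014     ]
 [0.51132618 0.06119155 0.014     ]] heel mid [0.50929882 0.03855416 0.014     ]
width 0.04545598477321248 yaw -5.117642671388056
edge len 0.08921892265640709 yaw -6.385291905473163
plate front corners [[0.60791614 0.01183429 0.05      ]
 [0.61977366 0.26568838 0.05      ]]
len 0.2541308665524006 foot [0.62882754 0.03087933] yaw -2.6743410210266996
tip mid from edge [0.59696341 0.02797043]
```

Run:
```python
from h import *
s=load('s7')
for z in(.05,.07,.09,.11,.13): print(z,'stubR',cast(s,[[221,188.5]],z)[0].round(3),'stubL',cast(s,[[307,168]],z)[0].round(3),'tips',cast(s,[[257,203.5]],z-.05)[0].round(4))
```

```text
0.05 stubR [ 0.474 -0.036  0.05 ] stubL [0.488 0.134 0.05 ] tips [0.494  0.0256 0.    ]
0.07 stubR [ 0.493 -0.04   0.07 ] stubL [0.507 0.125 0.07 ] tips [0.5108 0.0205 0.02  ]
0.09 stubR [ 0.512 -0.044  0.09 ] stubL [0.525 0.117 0.09 ] tips [0.5276 0.0153 0.04  ]
0.11 stubR [ 0.53  -0.047  0.11 ] stubL [0.543 0.108 0.11 ] tips [0.5444 0.0102 0.06  ]
0.13 stubR [ 0.549 -0.051  0.13 ] stubL [0.561 0.099 0.13 ] tips [0.5612 0.0051 0.08  ]
```

The wrist-view scale (heel 44 mm = 64 px) agrees with the reported height. So the pose is right, and the fingertips end about 35 mm behind the stated TCP. The gripper body therefore hangs only about 63 mm up while pushing, lower than the 78 mm bottles, and its 177 mm span lies across them. I'll back off, rise and turn it 90°, so the long axis lies along the push and the back of one shut finger does the pushing.

{"method": "step_arm", "body": {
  "plan": [
    [[-15,1,0,0,16],[-30,1,20,0,0],[-30,1,55,0,0],[-30,0,95,-0.1,0],[-30,0,95,-0.22,0],[-30,0,95,-0.34,0],[-30,0,95,-0.46,0],[-30,0,95,-0.58,0]]
  ]
}}

```text
time: 8.93
tool_pos: [0.4675, 0.0361, 0.0616]
ee_rot: [3.141, 0.001, 2.463]
wrist_force: [-0.2, 0.0, 0.4]
width: 0.0003
```

{"method": "step_arm", "body": {
  "plan": [
    [[0,0,0,-0.12,0],[0,0,0,-0.24,0],[0,0,0,-0.36,0],[0,0,0,-0.48,0],[0,0,0,-0.6,0],[0,0,0,-0.72,0],[0,0,0,-0.84,0],[0,0,0,-0.96,0]]
  ]
}}

```text
time: 9.6
tool_pos: [0.4673, 0.0361, 0.0611]
ee_rot: [3.142, 0.0, 1.503]
wrist_force: [0.1, -0.1, -0.5]
width: 0.0005
```

Run:
```python
from h import *
o=robot.get_obs(); print(o['time'],o['tool_pos'],o['ee_rot'],o['width'],o['wrist_force'])
for n in('wrist','scene','top'): s=snap(n,n[0]+'8'); s['tp']=o['tool_pos']; s['er']=o['ee_rot']; np.save(f'pics/{n[0]}8.npy',s,allow_pickle=True)
a=load('w8')['frame'][:,100:]; a=cv2.resize(a,(440,402)); b=cv2.resize(load('s8')['frame'][120:300,190:330],(350,450),interpolation=cv2.INTER_CUBIC)
c=np.zeros((450,790,3),np.uint8); c[:402,:440]=a; c[:,440:]=b
cv2.imwrite('pics/crop8.png',c[...,::-1])
```

```text
9.6 [0.46727091 0.03607643 0.0611014 ] [3.14154998e+00 1.46917349e-05 1.50291489e+00] 0.0005334609239905381 [ 0.07318747 -0.0787368  -0.47972715]
```

View pics/crop8.png

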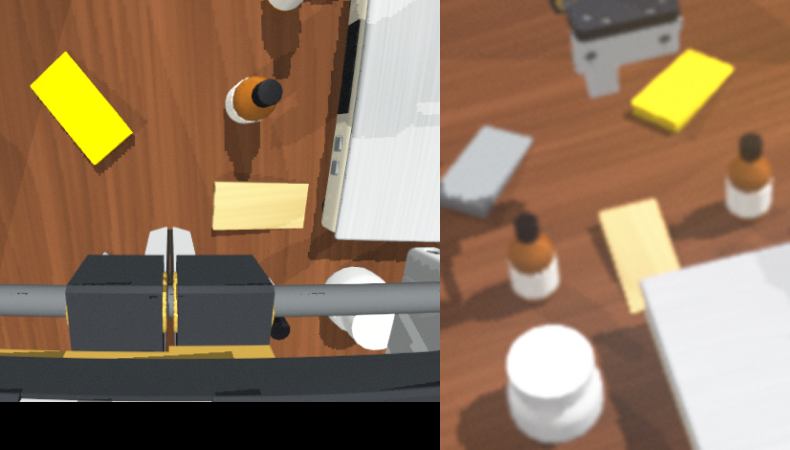

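Clear wrist view: the wedge lies at crop (213–308, 182–230), with the plate's near-right corner at (338,239). The bottles are unmoved. I'll measure the wedge and plate corner from this one picture.

Run:
```python
from h import *
s=load('w8'); T=s['T_tool_cam']; R=Rot.from_euler('xyz',s['er']).as_matrix(); C=(s['tp']+R@T[:3,3],R@T[:3,:3])
f=s['frame']; h=cv2.cvtColor(f,cv2.COLOR_RGB2HSV)
m=((h[...,0]>14)&(h[...,0]<28)&(h[...,2]>150)&(h[...,1]<140)).astype(np.uint8); m[:,:300]=0; m[:, 432:]=0; m[:170]=0; m[260:]=0
c=max(cv2.findContours(m,0,1)[0],key=cv2.contourArea); p=cv2.approxPolyDP(c,5,True)[:,0]; print(p.tolist(),cv2.contourArea(c))
b=cv2.boxPoints(cv2.minAreaRect(c)); b=b[np.argsort(b[:,0])]; print(b.round(1).tolist())
hl=cast(s,p[np.argsort(p[:,0])][:2],.014,C); tp=cast(s,p[np.argsort(p[:,0])][-2:],.002,C)
print('heel',hl.round(4).tolist(),hl.mean(0),'tip',tp.round(4).tolist(),tp.mean(0)); d=(tp.mean(0)-hl.mean(0))[:2]; print('len',np.hypot(*d),'yaw',np.degrees(np.arctan2(d[1],d[0])))
q=np.array([[100+338/.9565,239/.9565],[100+358/.9565,12/.9565]])
w=cast(s,q,.05,C); d=(w[1]-w[0])[:2]; print('plate corner',w[0],'edge yaw',np.degrees(np.arctan2(-d[0],d[1])))
x=np.array([.9956,-.094]);y=np.array([.094,.9956]); print('foot',w[0,:2]+.02*x+.02*y)
```

```text
[[324, 189], [324, 240], [416, 238], [422, 192]] 4646.5
[[320.8999938964844, 239.89999389648438], [322.20001220703125, 188.6999969482422], [420.79998779296875, 242.39999389648438], [422.1000061035156, 191.10000610351562]]
heel [[0.5091, 0.0596, 0.014], [0.5076, 0.0139, 0.014]] [0.50836481 0.03676699 0.014     ] tip [[0.5959, 0.0058, 0.002], [0.5999, 0.0492, 0.002]] [0.5978871  0.02749088 0.002     ]
len 0.0900015999641648 yaw -5.915756283452664
plate corner [0.60479023 0.01044032 0.05      ] edge yaw -2.425263059248516
foot [0.62658223 0.02847232]
```

Wedge: heel (0.508, 0.037), tip (0.598, 0.0275), length exactly 90 mm, yaw -5.9°. Foot at about (0.626, 0.027), so the aim is within about 3 mm. I'll go down behind the heel.

{"method": "step_arm", "body": {
  "plan": [
    [[8,1,-35,-0.03,0],[15,1,-70,-0.03,0],[15,1,-85,-0.03,0],[15,1,-92,-0.03,0],[15,1,-92,-0.03,0]]
  ]
}}

```text
time: 10.17
tool_pos: [0.4807, 0.0371, -0.0328]
ee_rot: [-3.137, 0.0, 1.481]
wrist_force: [-0.6, 0.2, 0.3]
width: 0.0005
```

{"method": "step_arm", "body": {
  "plan": [
    [[5,0,0,0,0],[10,0,0,0,0],[15,0,0,0,0],[20,0,0,0,0],[24,0,0,0,0],[28,0,0,0,0],[28,0,0,0,0]]
  ]
}}

```text
time: 10.75
tool_pos: [0.5121, 0.037, -0.0291]
ee_rot: [3.14, -0.0, 1.479]
wrist_force: [-2.8, 1.1, 5.7]
width: 0.0001
```

Run:
```python
from h import *
o=robot.get_obs(); print(o['time'],o['tool_pos'],o['ee_rot'],o['wrist_force'],o['wrist_torque'])
for n in('wrist','scene'): s=snap(n,n[0]+'9'); s['tp']=o['tool_pos']; s['er']=o['ee_rot']; np.save(f'pics/{n[0]}9.npy',s,allow_pickle=True)
s=load('w9'); T=s['T_tool_cam']; R=Rot.from_euler('xyz',s['er']).as_matrix(); C=(s['tp']+R@T[:3,3],R@T[:3,:3])
f=s['frame']; h=cv2.cvtColor(f,cv2.COLOR_RGB2HSV)
m=((h[...,0]>14)&(h[...,0]<28)&(h[...,2]>110)&(h[...,1]<140)).astype(np.uint8); m[:,:270]=0; m[:150]=0; m[265:]=0
c=max(cv2.findContours(m,0,1)[0],key=cv2.contourArea); p=cv2.approxPolyDP(c,5,True)[:,0]; print(p.tolist(),cv2.contourArea(c)); print(cast(s,p,.014,C).round(4).tolist())
# scale drift in the scene view, bottles too (difference vs s0)
a,b=load('scene0')['frame'],load('s9')['frame']
for nm,(x0,y0,x1,y1) in dict(scale=(330,205,425,325),jar=(210,248,262,300),c=(352,170,378,210),beaker=(385,172,425,216),botb=(303,172,326,210),bota=(215,203,240,242)).items():
    r,_=cv2.phaseCorrelate(cv2.cvtColor(a[y0:y1,x0:x1],7).astype(np.float32),cv2.cvtColor(b[y0:y1,x0:x1],7).astype(np.float32)); print(nm,np.round(r,2))
A=cv2.resize(f[150:300,230:560],(550,250)); B=cv2.resize(b[130:290,190:330],(525,600)) 
c=np.zeros((600,800,3),np.uint8); c[:,:525]=B; c2=cv2.resize(f[150:300,230:450],(275,188)); c[:188,525:]=c2
cv2.imwrite('pics/crop9.png',c[...,::-1])
```

```text
10.75 [ 0.51210211  0.03699255 -0.02914173] [ 3.13978946e+00 -7.50614922e-05  1.47897002e+00] [-2.79139499  1.10638211  5.73829946] [-0.03980585  0.43215887 -0.01076654]
[[293, 215], [291, 240], [299, 243], [304, 264], [430, 264], [435, 216]] 6533.0
[[0.5235, 0.0608, 0.014], [0.5211, 0.0459, 0.014], [0.5256, 0.0437, 0.014], [0.5276, 0.0303, 0.014], [0.6036, 0.0228, 0.014], [0.6058, 0.0526, 0.014]]
scale [0.05 0.01]
jar [-0.04 -0.07]
c [0.53 0.02]
beaker [-0.03  0.52]
botb [-0.02  0.  ]
bota [ 0.67 -0.02]
```

The wedge moved 14 mm and nothing else did. But the upward 5.7 N shows the bevelled finger back is pressing down on the heel's top edge. I'll back off a little, feel for the table, then push lower.

{"method": "step_arm", "body": {
  "plan": [
    [[-5,0,0,0,0],[-9,0,0,0,0],[-9,0,-1,0,0],[-9,0,-2,0,0],[-9,0,-3,0,0],[-9,0,-4,0,0],[-9,0,-4,0,0]]
  ]
}}

```text
time: 11.43
tool_pos: [0.5014, 0.037, -0.0353]
ee_rot: [-3.141, 0.0, 1.479]
wrist_force: [-0.5, 0.5, 0.3]
width: 0.0006
```

{"method": "step_arm", "body": {
  "plan": [
    [[0,0,-1,0,0],[0,0,-2,0,0],[0,0,-3,0,0],[0,0,-4,0,0],[0,0,-4,0,0]]
  ]
}}

```text
time: 11.85
tool_pos: [0.5018, 0.037, -0.0362]
ee_rot: [3.141, 0.0, 1.479]
wrist_force: [-6.2, 0.4, 14.5]
width: 0.0002
```

The table is felt at a reading of -36 mm, which settles the offset: fingertip height = reading + 36 mm. I'll rise 3 mm clear and push on.

{"method": "step_arm", "body": {
  "plan": [
    [[0,0,3,0,0],[0,0,4,0,0],[5,0,4,0,0],[10,0,4,0,0],[14,0,4,0,0],[18,0,4,0,0],[22,0,4,0,0],[22,0,4,0,0]]
  ]
}}

```text
time: 12.52
tool_pos: [0.5245, 0.037, -0.0351]
ee_rot: [3.141, -0.0, 1.479]
wrist_force: [0.7, -0.9, -0.4]
width: 0.0006
```

{"method": "step_arm", "body": {
  "plan": [
    [[2,0,0,0,0],[4,0,0,0,0],[6,0,0,0,0],[8,0,0,0,0],[8,0,0,0,0]]
  ]
}}

```text
time: 12.93
tool_pos: [0.5321, 0.037, -0.0348]
ee_rot: [3.141, -0.0, 1.479]
wrist_force: [-0.4, 0.3, -0.4]
width: 0.0005
```

{"method": "step_arm", "body": {
  "plan": [
    [[2,0,0,0,0],[4,0,0,0,0],[6,-1,0,0,0],[6,-1,0,0,0]]
  ]
}}

```text
time: 13.27
tool_pos: [0.5382, 0.0359, -0.0348]
ee_rot: [3.141, 0.0, 1.479]
wrist_force: [0.6, -0.4, -0.2]
width: 0.0006
```

```bash
cat > chk.py <<'E'
from h import *
import sys
k=sys.argv[1]; o=robot.get_obs(); print(o['time'],o['tool_pos'],o['wrist_force'])
for n in('wrist','scene'): s=snap(n,n[0]+k); s['tp']=o['tool_pos']; s['er']=o['ee_rot']; np.save(f'pics/{n[0]+k}.npy',s,allow_pickle=True)
s=load('w'+k); T=s['T_tool_cam']; R=Rot.from_euler('xyz',s['er']).as_matrix(); C=(s['tp']+R@T[:3,3],R@T[:3,:3])
h=cv2.cvtColor(s['frame'],cv2.COLOR_RGB2HSV)
m=((h[...,0]>14)&(h[...,0]<28)&(h[...,2]>90)&(h[...,1]<140)).astype(np.uint8); m[:,:270]=0; m[:150]=0; m[265:]=0
c=max(cv2.findContours(m,0,1)[0],key=cv2.contourArea); p=cv2.approxPolyDP(c,3,True)[:,0]; print(p.tolist()); print(cast(s,p,.012,C).round(4).tolist())
a,b=load('scene0')['frame'],load('s'+k)['frame']
for nm,(x0,y0,x1,y1) in dict(scale=(330,205,425,325),jar=(210,248,262,300),botb=(303,172,326,210),bota=(215,203,240,242)).items():
    r,_=cv2.phaseCorrelate(cv2.cvtColor(a[y0:y1,x0:x1],7).astype(np.float32),cv2.cvtColor(b[y0:y1,x0:x1],7).astype(np.float32)); print(nm,np.round(r,2))
E
python3 chk.py 10
```

```text
13.2667 [ 0.53816309  0.03586178 -0.0347533 ] [ 0.57702591 -0.35987121 -0.21305148]
[[434, 151], [424, 150], [421, 174], [410, 173], [409, 187], [415, 185], [422, 191], [418, 214], [407, 209], [405, 215], [299, 216], [298, 242], [303, 264], [420, 264]]
[[0.6288, 0.0891, 0.012], [0.6232, 0.0901, 0.012], [0.6216, 0.0772, 0.012], [0.6155, 0.0782, 0.012], [0.6149, 0.0705, 0.012], [0.6183, 0.0713, 0.012], [0.6223, 0.0676, 0.012], [0.6202, 0.0546, 0.012], [0.6138, 0.0581, 0.012], [0.6127, 0.0547, 0.012], [0.5528, 0.0596, 0.012], [0.5511, 0.0444, 0.012], [0.5529, 0.0307, 0.012], [0.6219, 0.024, 0.012]]
scale [0.02 0.01]
jar [ 0.02 -0.12]
botb [-0.05 -0.04]
bota [0.5  0.21]
```

The wedge is tracking well: yaw about -5°, and its axis passes 2–3 mm from the foot centre. The scale hasn't moved. Pushing on along the scale's axis.

{"method": "step_arm", "body": {
  "plan": [
    [[2,0,0,0,0],[4,0,0,0,0],[6,-1,0,0,0],[8,-1,0,0,0],[8,-1,0,0,0]]
  ]
}}

```text
time: 13.78
tool_pos: [0.5448, 0.0351, -0.035]
ee_rot: [-3.139, 0.0, 1.479]
wrist_force: [-3.7, 1.4, 3.5]
width: 0.0003
```

{"method": "step_arm", "body": {
  "plan": [
    [[2,0,0,0,0],[4,0,0,0,0],[6,-1,0,0,0],[6,-1,0,0,0]]
  ]
}}

```text
time: 14.12
tool_pos: [0.5479, 0.0348, -0.035]
ee_rot: [-3.133, -0.001, 1.479]
wrist_force: [-11.3, 2.1, 7.8]
width: 0.0006
```

Contact began near TCP x 0.544, and resistance is now 11 N, so the gap is filled. I'll back off and check that the scale hasn't shifted.

{"method": "step_arm", "body": {
  "plan": [
    [[-4,0,0,0,0],[-10,0,0,0,0],[-16,0,0,0,0],[-16,0,0,0,0]]
  ]
}}

```text
time: 14.45
tool_pos: [0.5349, 0.0339, -0.035]
ee_rot: [3.141, 0.0, 1.479]
wrist_force: [-0.1, 0.1, -0.4]
width: 0.0003
```

```bash
python3 chk.py 11
python3 - <<'E'
from h import *
def lines(k):
    g=cv2.cvtColor(load(k)['frame'],cv2.COLOR_RGB2GRAY).astype(np.float32); return g
a,b=lines('scene0'),lines('s11')
for nm,(x0,y0,x1,y1) in dict(farR=(285,295,320,330),farL=(395,260,430,300),nearL=(365,198,405,225),right=(268,250,300,310)).items():
    r,q=cv2.phaseCorrelate(a[y0:y1,x0:x1].copy(),b[y0:y1,x0:x1].copy()); print(nm,np.round(r,2),round(q,2))
f=load('s11')['frame']; cv2.imwrite('pics/crop11.png',cv2.resize(f[150:310,180:400],(800,582),interpolation=cv2.INTER_CUBIC)[...,::-1])
E
```

```text
14.45 [ 0.53486296  0.03393693 -0.03499022] [-0.1283714   0.10682217 -0.38651246]
[[442, 151], [431, 151], [429, 170], [417, 168], [414, 198], [417, 182], [428, 185], [424, 210], [414, 204], [411, 213], [320, 214], [319, 264], [428, 264]]
[[0.6298, 0.0868, 0.012], [0.6237, 0.0873, 0.012], [0.6227, 0.0771, 0.012], [0.616, 0.0788, 0.012], [0.6144, 0.0622, 0.012], [0.616, 0.071, 0.012], [0.6223, 0.0688, 0.012], [0.6202, 0.0548, 0.012], [0.6144, 0.0587, 0.012], [0.6127, 0.0537, 0.012], [0.5613, 0.0578, 0.012], [0.559, 0.028, 0.012], [0.6233, 0.0217, 0.012]]
scale [ 0.06 -0.02]
jar [ 0.03 -0.13]
botb [-0.02 -0.03]
bota [0.13 0.18]
farR [0.04 0.02] 1.0
farL [0.08 0.07] 0.97
nearL [0.13 0.45] 1.01
right [ 0.5  -0.17] 0.75
```

The scale is unmoved (<0.1 px at the far corners), and the wedge is in with its axis near the foot centre. Now up and over the corner point, about (0.626, 0.027).

{"method": "step_arm", "body": {
  "plan": [
    [[0,0,35,0,0],[0,0,70,0,0],[10,-1,88,0,0],[45,-4,88,0,0],[80,-6,88,0,0],[91,-7,88,0,0],[91,-7,75,0,0],[91,-7,65,0,0]]
  ]
}}

```text
time: 15.22
tool_pos: [0.6268, 0.0269, 0.0289]
ee_rot: [-3.141, 0.0, 1.479]
wrist_force: [-1.1, -0.1, -0.2]
width: 0.0001
```

{"method": "step_arm", "body": {
  "plan": [
    [[0,0,-3,0,0],[0,0,-6,0,0],[0,0,-8,0,0],[0,0,-8,0,0]]
  ]
}}

```text
time: 15.55
tool_pos: [0.6256, 0.0271, 0.0217]
ee_rot: [-3.141, 0.0, 1.479]
wrist_force: [-0.1, -0.5, 0.5]
width: 0.0003
```

{"method": "step_arm", "body": {
  "plan": [
    [[0,0,-2,0,0],[0,0,-4,0,0],[0,0,-6,0,0],[0,0,-7,0,0],[0,0,-7,0,0]]
  ]
}}

```text
time: 15.97
tool_pos: [0.6264, 0.027, 0.0149]
ee_rot: [-3.141, 0.0, 1.479]
wrist_force: [-0.6, 0.1, -0.6]
width: 0.0003
```

{"method": "step_arm", "body": {
  "plan": [
    [[0,0,-1,0,0],[0,0,-2,0,0],[0,0,-3,0,0],[0,0,-3,0,0]]
  ]
}}

```text
time: 16.3
tool_pos: [0.6269, 0.027, 0.0136]
ee_rot: [3.141, 0.0, 1.479]
wrist_force: [-1.8, 0.4, 5.5]
width: 0.0005
```

{"method": "step_arm", "body": {
  "plan": [
    [[0,0,-1,0,0],[0,0,-1,0,0],[0,0,-2,0,0],[0,0,-2,0,0],[0,0,-2,0,0]]
  ]
}}

```text
time: 16.72
tool_pos: [0.6269, 0.0269, 0.0135]
ee_rot: [3.14, 0.0, 1.479]
wrist_force: [-5.3, -0.1, 10.6]
width: 0.0005
```

```bash
python3 chk.py 12
```

```text
16.7167 [0.62694743 0.02694843 0.01352211] [-5.29458517 -0.05497189 10.64292467]
[[558, 260]]
[[0.8455, -0.0156, 0.012]]
scale [0.07 0.02]
jar [0.1  0.39]
botb [ 0.22 -0.31]
bota [0.64 0.15]
```

The plate top is at a reading of 13.5 mm, i.e. 49.5 mm true, as it should be. Going from 5.5 to 10.6 N it yielded only 0.1 mm. I'll ease the sideways drag and press a bit more firmly.

{"method": "step_arm", "body": {
  "plan": [
    [[-1,0,0,0,0],[-1,0,-1,0,0],[-2,0,-1,0,0],[-2,0,-2,0,0],[-2,0,-2,0,0]]
  ]
}}

```text
time: 17.23
tool_pos: [0.6271, 0.027, 0.0134]
ee_rot: [3.135, -0.0, 1.479]
wrist_force: [-3.6, 1.0, 14.4]
width: 0.0011
```

{"method": "step_arm", "body": {
  "plan": [
    [[0,0,0,0,0],[0,0,0,0,0],[0,0,0,0,0],[0,0,0,0,0],[0,0,0,0,0],[0,0,0,0,0],[0,0,0,0,0],[0,0,0,0,0]]
  ]
}}

```text
time: 17.9
tool_pos: [0.6271, 0.0269, 0.0134]
ee_rot: [3.135, -0.0, 1.479]
wrist_force: [-2.9, 0.3, 14.8]
width: 0.0001
```

```bash
python3 chk.py 13 | head -1
python3 - <<'E'
from h import *
t=snap('top','t13')
a=cv2.resize(load('s13')['frame'][130:320,180:410],(520,430),interpolation=cv2.INTER_CUBIC); b=cv2.resize(t['frame'][80:270,150:370],(280,242))
c=np.zeros((430,800,3),np.uint8); c[:,:520]=a; c[:242,520:]=b; cv2.imwrite('pics/crop13.png',c[...,::-1])
E
```

```text
17.9 [0.62708041 0.02694685 0.01341724] [-2.91550926  0.28220267 14.75724494]
```

View pics/crop13.png

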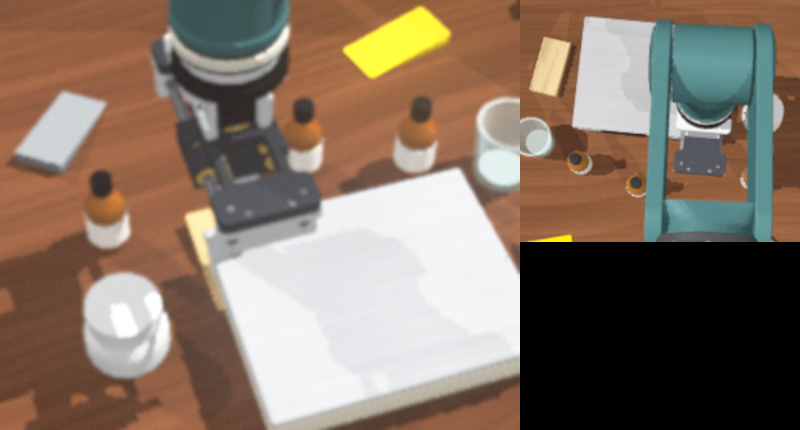

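The last view shows the wedge under the near-right corner at crop (200,250), and the bottles, jar and beaker standing in place. The fingers press on the corner, and the force held steady at 14–15 N for 0.7 s. Handing in.

```bash
python3 -c "
from bench import robot
print(robot.close_job()); o=robot.get_obs(); print(o['time'],o['tool_pos'],o['wrist_force'])"
```

```text
the job is handed in; nothing more can be done
None
the job is handed in; nothing more can be done
```

The wedge is under the short foot, thin end first, and I handed the job in at 17.9 s while still pressing down on that corner.

**Wedge:** I pushed it with the outside of the fingers until resistance rose from about 0 to 11 N. That puts about 38 mm of it past the foot's front edge, filling a gap of about 7 mm. Its centre line passes within about 3 mm of the foot's centre.

**Pressing:** The corner took 14–15 N, steady for the last 0.7 s. From 5.5 to 14.8 N it yielded only about 0.2 mm. The plate top measured about 49.5 mm, against 50 mm stated.

**Scale and other things:** The scale shifted less than 0.1 px in the scene camera. The bottles, jar and beaker look untouched. Some image-shift readings near the bottles and jar reached 0.6 px at the end, which I put down to moving shadows.

**What disagreed along the way:**
- **Finger length:** The fingertips end about 36 mm short of the stated TCP. My first push therefore passed over the wedge without touching it. I felt for the table to find the true height, and turned the gripper 90° because its body sat lower than the bottle tops.
- **Heel contact:** One later push bore down on the heel's top edge with 5.7 N, so I backed off and redid it lower.
- **Sideways drag:** About 3 N remains in the final press.
- **Level:** I judged it only from the plate height and the unmoved image, not measured directly.

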